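Set the joint of a newly cased book and lay the pressing board in it

TASK

Take the bone folder from the cork mat and set the joint of the red book: with the tip pressed lightly down in the groove beside the spine, draw it slowly (no faster than about 5 cm a second) along the whole length of the book, from the far end to the end nearest you. Lay the folder back down on the cork mat, then move the brass-edged pressing board from the blue book to the middle of the red one's joint, brass lip down in the groove and the board flat on the cover. Don't shove the books or disturb the other things on the bench.

Things in the scene. Friction and masses are not known exactly. Their poses are not given: they have to be found in the camera images.
- red_book: Newly cased dark red hardback, cream label, loose, 0.6 kg, lying flat: 180 (x) x 125 (y) x 30 mm. Origin: centre of underside; x points away from the robot within 0.4 rad, spine edge at y +62. Joint groove along the whole top, open at both ends, dark red floor: centre line y +47.5, 10 mm wide, 3 mm deep (floor z 27, cover and spine top z 30). Far end x +90, near end x -90.
- blue_book: Finished dark blue hardback, loose, 0.6 kg, same size, axes and groove as the red book; it lies left or right of the red one, with the cork mat on the other side. The pressing board starts on it, its lip in this book's groove.
- press_board: Brass-edged pressing board, beech, steel plate on top, loose, 0.3 kg: 150 (x) x 45 (y) x 20 mm. Origin: centre of the wooden underside. Brass strip on its +y edge stands 2.5 mm below the underside as a rounded lip 4 mm wide, centre line y +20.5. Grip it across the 45 mm. Seated on a book: flat on the cover (origin at book z 30, y +27 mm), x axes parallel, lip in the groove.
- lip_far (a point): Point on the lowest line of the brass lip, 65 mm from the board's middle (board x = +65, y = +20.5, z = -2.5 mm).
- lip_near (a point): The same at the other end of the lip (board x = -65, y = +20.5, z = -2.5 mm).
- folder: Handled bone folder, loose, 60 g, 170 mm long; starts flat on the mat, tip away from the robot. Origin on its underside, x towards the tip, z up. Square beech handle 18 x 18 mm from x -85 to +20; brass ferrule to +30; ivory bone blade 6 mm wide tapering to a round tip of 3 mm radius at x +85. Grip the handle across y; tilt about 30 degrees, tip down, so only the tip touches.
- folder_grip (a point): Point on the folder's axis, centre of the handle's section, at folder x 0, z 9 mm: 20 mm behind the handle's front end, 82 mm from the tip's centre; axes as the folder's.
- folder_tip (a point): Centre of the round tip (radius 3 mm, so it touches 3 mm beyond this point): folder x +82, y 0, z 9 mm; axes as the folder's.
- cork_mat: Cork mat for tools, fixed, 240 x 120 mm (x, y), 4 mm thick. Origin: centre of its underside, on the table; upper face at z = 4 mm.
- glue_jar: White glue jar, 64 mm across, 85 mm high; bystander. Origin: centre of its base.
- brush_pot: Blue ceramic pot, 72 mm across, 85 mm high, with three brushes standing in it up to 200 mm; bystander. Origin: centre of its base.
- marker: White marker with black cap, 138 mm long, 13 mm thick, lying; bystander. Origin: middle of its underside.
- postcards: Stack of postcards, 105 x 148 mm, 14 mm high; bystander. Origin: centre of its underside.
- steel_rule: Steel rule, 200 x 26 x 4 mm, lying; bystander. Origin: middle of its underside.
Things that resemble listed ones, but are neither listed nor needed, are in the scene too. What is shaped like the red_book but green, purple or turquoise is not meant.

How it is judged:
By the outcome, as a careful person would: the job done as asked, in the order asked, and still so for the second after the job is handed in, with the robot touching nothing.
It also fails if it takes over 72 s, if anything falls off the work surface, if the arm or the gripper's body presses on something with over 40 N, if the wrist force passes 120 N, or if a joint passes its speed limit or range.

ROBOT

A 6-joint arm with a two-finger parallel gripper is mounted at the origin on the work surface. World frame = base frame: x ahead of the robot, y to its left, z up, the work surface at z = 0. Lengths are in mm, angles in rad, forces in N, time in s.
With the tool pointing down it reaches from about 275 to 825 mm from the base axis. Payload 5.2 kg.
Tool frame: the origin (TCP) lies at the very end of the fingers, on their centre line; the grasp point (between the pads) lies 19 mm behind it; z points along the fingers, y is the line along which they close (so a half turn about z gives the same grasp; the last joint's range is limited). The gripper opens to 93 mm and grips with 3 to 60 N. Pads are 15 mm wide; open, the fingers measure 128 mm over their backs; the gripper's body (75 mm by 188 mm) begins 65 mm behind the grasp point.
Start: joints at [-0.203, 0.259, 1.535, -0, 1.348, -0.203], TCP at [550.005, 0.023, 218.653] pointing down, gripper open.
Joint ranges: [-3.14, 3.14], [-0.91, 2.08], [0.19, 2.58], [-1.22, 4.36], [0.22, 2.71], [-3.12, 3.12]. Speed limits (rad/s): [2.57, 2.57, 3.14, 3.14, 3.14, 3.14].

INTERFACE

Orientations are given as [roll, pitch, yaw] about the fixed x, y, z axes, in that order (R = Rz(yaw) Ry(pitch) Rx(roll)).
In Python, from bench import robot gives the robot as it stands. The module is installed in compiled form; this text tells all that it offers. Calls block until the motion is done:
- robot.move_ptp(position, orientation): joint-space move of the TCP to a pose.
- robot.move_linear(position, ori=None, speed=150, f_stop=None): straight line of the TCP; ori=None keeps the orientation; speed is the mean speed in mm/s. With f_stop (N) it stops when the force on the tool has changed by that much, and returns True; else False.
- robot.move_j(angles): joint-space move.
- robot.move_gripper(opening): opening from 0.0 (shut) to 1.0 (fully open); the grip force is fixed at half the most; returns when the fingers have stopped.
- robot.sleep(seconds).
- robot.inverse_kinematics(position, orientation): joint angles nearest the present ones, or None.
- robot.get_image(name): name is "scene" or "side" or "wrist"; returns a dict with "img" (420x560x3 uint8, blue, green, red), "fovy" (degrees; the focal length in pixels is half the picture's height over the tangent of half this angle, whatever the lens; pixels are square), "cx", "cy" (the principal point, pixels), "eye" and "orientation" of the camera in the world. Camera axes: x right, y down, z forward; pixel columns grow to the right and rows downward; lengths in mm; the calibration is good to about 2 mm. The wrist camera is an equidistant fisheye: a pixel r from the principal point sees the ray r / f radians off the axis. A picture is of the moment at which its call begins. There is no depth.
A pose or a line that the arm cannot do raises robot.MotionError and nothing moves.
- robot.hand_in(): hands the job in; it is judged then, once.
Readings, each from a call of its own:
- robot.current_t(): time.
- robot.current_qpos(): joint angles.
- robot.current_joint_vel(): joint speeds.
- robot.current_joint_efforts(): joint torques, N m.
- robot.current_tcp_pos(): TCP position.
- robot.current_eef_rot(): TCP orientation.
- robot.current_contact_force(): force on the tool from outside, world axes, zero at the start.
- robot.current_ft_torque(): the same for the moment, N m.
- robot.current_gripper_width(): opening from 0.0 (shut) to 1.0 (fully open).
- robot.current_finger_force(): force on a finger pad.
Only numpy, scipy, OpenCV 4.12 (cv2) and the standard library are available. Lean on these libraries where they do the work, as an engineer would, in place of code of your own. Each camera call takes 0.05 s, during which the arm holds its last target. There are 200 camera calls.

## Working session

There is one attempt and no reset: what is moved stays moved. The work goes in short steps, each a Python script; the robot and the scene stay as the last script left them, time stands still between calls to the robot, and variables do not carry over. Pictures are saved under pics/ and viewed, at most 10 in all, crops included, and the job is handed in when it is done.

```bash
mkdir -p pics
cat > h.py <<'E'
import numpy as np, cv2
from scipy.spatial.transform import Rotation as R
from bench import robot
def rot(o):
    o=np.array(o,float)
    return o if o.shape==(3,3) else R.from_euler('xyz',o).as_matrix() if o.size==3 else R.from_quat(o).as_matrix()
def snap(n,fn=None):
    c=robot.get_image(n)
    if fn: cv2.imwrite('pics/'+fn,c['img'])
    return c
def foc(c): return c['img'].shape[0]/2/np.tan(np.radians(c['fovy'])/2)
def ray(c,uv,fish=False):
    d=(np.array(uv,float)-[c['cx'],c['cy']])/foc(c)
    if fish:
        r=np.hypot(*d); v=np.array([*(d*(np.sin(r)/max(r,1e-9))),np.cos(r)])
    else: v=np.array([*d,1.])
    return rot(c['orientation'])@v
def onplane(c,uv,z,fish=False):
    v=ray(c,uv,fish); e=np.array(c['eye'],float)
    return e+v*(z-e[2])/v[2]
def proj(c,p,fish=False):
    q=rot(c['orientation']).T@(np.array(p,float)-c['eye'])
    if fish:
        h=np.hypot(q[0],q[1]); t=np.arctan2(h,q[2]); d=q[:2]/max(h,1e-9)*t
    else: d=q[:2]/q[2]
    return d*foc(c)+[c['cx'],c['cy']]
E
python3 - <<'E'
from h import *
for n in ['scene','side','wrist']:
    c=snap(n,n+'0.png'); print(n,c['fovy'],c['cx'],c['cy'],c['eye'],c['orientation'])
print(robot.current_t(),robot.current_eef_rot())
a=[cv2.imread(f'pics/{n}0.png') for n in ['scene','side']]
E
```

```text
scene 56.53438608137813 276.0160259254487 204.67651848364912 [1006.44493968 -610.03804226  789.4689778 ] [-2.24462943 -0.01620666  0.63506394]
side 54.14259757490579 276.984531948079 212.17663705698746 [ 216.64683831 -568.78578796  839.18861247] [-2.36941111 -0.01640783 -0.36446736]
wrist 65.70646984690485 277.45413897959156 211.60913126470922 [549.68989598  78.74651166 382.78970492] [ 2.85665785e+00  5.75785579e-04 -5.36504565e-04]
0.15 [-3.14021883e+00 -2.58152205e-04  1.57083737e+00]
```

View pics/scene0.png

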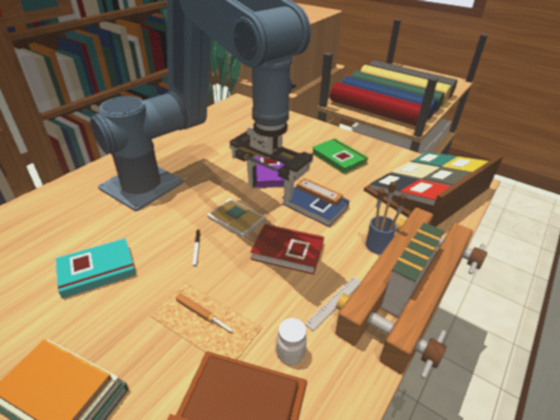

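View pics/wrist0.png

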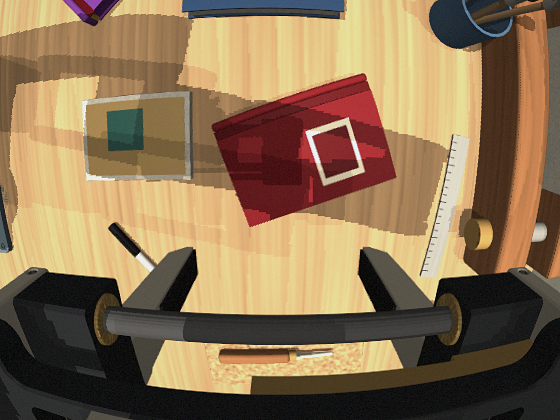

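View pics/side0.png

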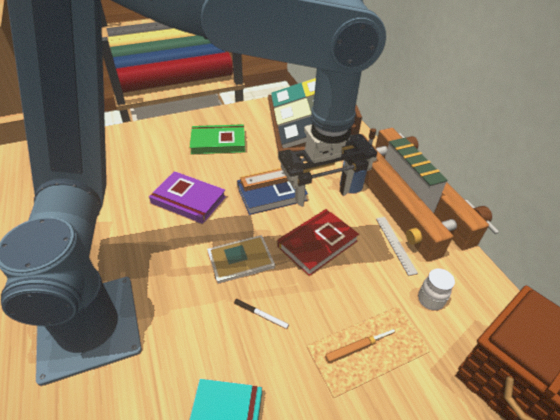

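The wrist view shows the red book at about (305,150), with its groove running from (213,130) to (365,78). The folder lies on the mat near (275,355) and the blue book is at the top edge. Next I'll measure the red book and get coarse positions for the rest.

```bash
cat >> h.py <<'E'
def ortho(c,cx,cy,w,h,z,s=2,fish=True):
    # top-down rectification onto plane z, s px/mm, image right=+x, up=+y
    xs=cx-w/2+(np.arange(int(w*s))+.5)/s; ys=cy+h/2-(np.arange(int(h*s))+.5)/s
    X,Y=np.meshgrid(xs,ys); P=np.stack([X,Y,np.full_like(X,z)],-1)-np.array(c['eye'])
    q=P@rot(c['orientation'])
    if fish:
        r=np.hypot(q[...,0],q[...,1]); k=np.arctan2(r,q[...,2])/np.maximum(r,1e-9)
    else: k=1/q[...,2]
    m=[(q[...,i]*k*foc(c)+c[n]).astype(np.float32) for i,n in ((0,'cx'),(1,'cy'))]
    return cv2.remap(c['img'],m[0],m[1],cv2.INTER_LINEAR)
def o2w(p,cx,cy,w,h,s=2): return np.array([cx-w/2+p[0]/s, cy+h/2-p[1]/s])
E
python3 - <<'E'
from h import *
sc,sd,w=[snap(n) for n in('scene','side','wrist')]
for nm,a,b,z in [('foldtail',(180,297),(330,355),13),('foldtip',(231,331),(395,331),13),('jar',(292,325),(438,280),85),('pot',(380,235),(360,170),60)]:
    print(nm,onplane(sc,a,z)[:2],onplane(sd,b,z)[:2])
print('board ends side',onplane(sd,(243,182),50),onplane(sd,(290,172),50)); 
hsv=cv2.cvtColor(w['img'],cv2.COLOR_BGR2HSV)
m=(((hsv[...,0]<8)|(hsv[...,0]>170))&(hsv[...,1]>150)&(hsv[...,2]>30)).astype(np.uint8)
m[:,:200]=0;m[240:]=0;m[:,410:]=0
m=cv2.morphologyEx(m,cv2.MORPH_CLOSE,np.ones((5,5)))
k=max(cv2.findContours(m,0,1)[0],key=cv2.contourArea)[:,0]
P=np.array([onplane(w,p,30,True)[:2] for p in k],np.float32)
r=cv2.minAreaRect(P);print(r);print(cv2.boxPoints(r))
cx,cy=r[0]
o=ortho(w,cx,cy,260,220,30,3);cv2.imwrite('pics/red.png',o)
E
```

```text
foldtail [ 468.08478322 -254.30435033] [ 471.55898216 -251.30812108]
foldtip [ 630.64449591 -250.60442436] [ 630.26933062 -251.66232876]
jar [ 757.50408    -196.70698104] [ 751.77051622 -205.99974711]
pot [779.55382136 199.14340397] [791.93776728 214.56600159]
board ends side [453.94164505 291.69392788  50.        ] [598.33849962 287.03777666  50.        ]
((580.9139404296875, 45.50306701660156), (178.8700714111328, 123.49166870117188), 19.321941375732422)
[[476.0862    74.17914 ]
 [516.9466   -42.35678 ]
 [685.7417    16.826996]
 [644.8813   133.36292 ]]
```

View pics/red.png

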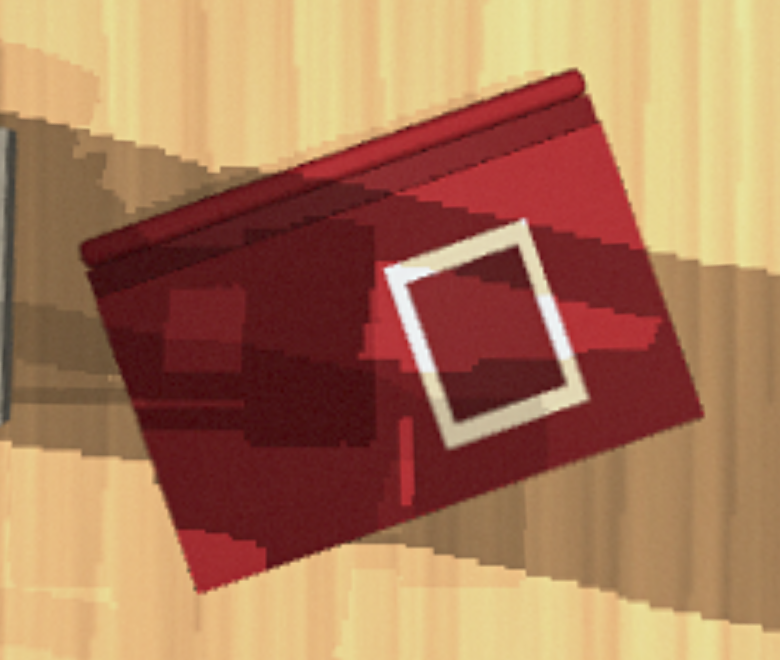

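Red book measured: centre (580.9, 45.5), yaw 0.337, and the fitted 179 x 123.5 mm agrees with its nominal size. Next I look at the folder from above.

Run:
```python
from h import *
robot.move_ptp([500,-252,160],[np.pi,0,0])
print(robot.current_t(),robot.current_qpos().round(2) if hasattr(robot.current_qpos(),'round') else robot.current_qpos())
w=snap('wrist','w1.png'); print(w['eye'],w['orientation'])
o=ortho(w,550,-252,240,130,22,3); cv2.imwrite('pics/fold.png',o)
hsv=cv2.cvtColor(o,cv2.COLOR_BGR2HSV)
for p in [(250,195),(150,195),(300,195)]: print(hsv[p[1],p[0]])
```

```text
1.3333 [-0.67  0.32  1.6   0.    1.22  0.9 ]
[ 578.63372581 -251.24878585  325.06771347] [ 2.85719550e+00  8.78800210e-04 -1.56938839e+00]
[ 13 152 178]
[ 12 152 178]
[ 12 152 175]
```

View pics/fold.png

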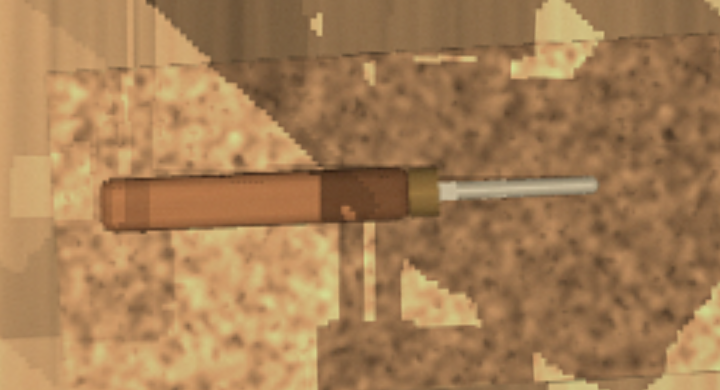

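The folder's handle runs from px (101,205) to (408,194) and its tip is at (598,185). That puts its origin at about (546, -252.4) with yaw 0.04. Time to grasp.

Run:
```python
from h import *
o=[np.pi,0,0.04]
robot.move_ptp([546,-252.4,70],o)
print('stop',robot.move_linear([546,-252.4,6],o,speed=80,f_stop=10))
print(robot.current_tcp_pos())
robot.move_gripper(0.0)
print(robot.current_gripper_width()*93,robot.current_finger_force())
robot.move_linear([546,-252.4,150],o,speed=150)
print(robot.current_contact_force(),robot.current_gripper_width()*93)
a=np.array([0.9440,0.3305])
# hover: tilted pose, tip centre over groove at book x=+88, 25 mm above floor contact
c=snap('wrist','w2.png')
q=robot.current_tcp_pos();print(q,robot.current_t())
# predicted tip px (tip 82 ahead, 7 mm above tcp)
p=np.array(q)+[82*np.cos(.04),82*np.sin(.04),7];print(proj(c,p,True))
```

```text
stop False
[ 546.39454694 -252.67360202    6.37337612]
17.9850739447538 29.99595880508423
[-0.89811665  0.64484366 -0.22346502] 17.960478445228397
[ 545.31573245 -251.92786103  148.70771307] 5.125
[277.7957377  111.83877264]
```

View pics/w2.png

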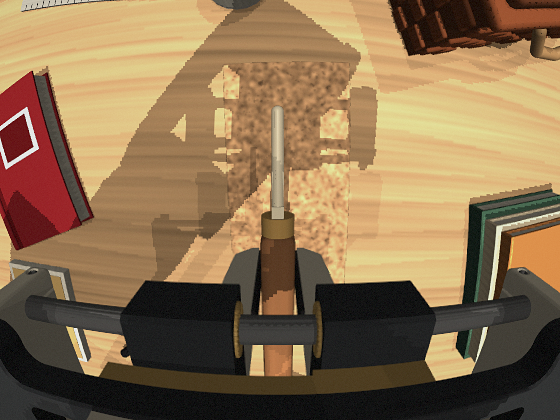

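The folder is held firmly and the tip shows at (278,107), against a prediction of (278,112). Next I hover it tilted over the far end of the groove.

```bash
cat >> h.py <<'E'
YAW=0.337; B=np.array([580.9,45.5]); OFF=np.array([82.5,0,-7]); ORI=[np.pi,np.pi/6,YAW]
def book(x,y,b=None): 
    c,s=np.cos(YAW),np.sin(YAW); return B+[c*x-s*y,s*x+c*y]
def tcp(x,y,z): return np.array([*book(x,y),z])-rot(ORI)@OFF
E
python3 - <<'E'
from h import *
robot.move_ptp(tcp(88,47.5,110),ORI)
robot.move_linear(tcp(88,47.5,45),ORI,speed=80)
robot.sleep(.2)
print(robot.current_t(),robot.current_qpos(),robot.current_tcp_pos(),tcp(88,47.5,45),robot.current_contact_force())
c=snap('wrist','w3.png')
print('tip',proj(c,[*book(88,47.5),45],True))
for x in(88,60): print([proj(c,[*book(x,y),z],True).round(1) for y,z in((42.5,30),(52.5,30),(47.5,27))])
cv2.imwrite('pics/w3c.png',cv2.resize(c['img'][60:260,170:430],None,fx=3,fy=3,interpolation=cv2.INTER_CUBIC))
E
```

```text
7.6083 [ 0.05904384  0.7857083   1.1301411  -0.13945253  1.72975664  1.30623133] [577.86506203  94.7140226   80.82010466] [577.5124666   94.64420541  80.18782217] [-0.65333103  0.44305648 -0.68935119]
tip [277.80115558 112.06488753]
[array([287.4,  98.5]), array([268.1,  98.5]), array([277.8,  96. ])]
[array([286.6, 142.4]), array([269. , 142.4]), array([277.8, 139.5])]
```

View pics/w3c.png

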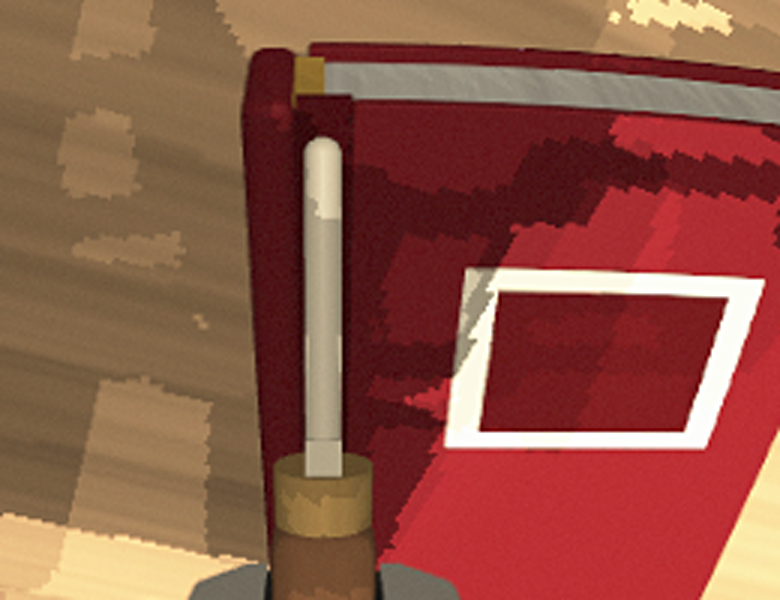

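The tip (crop px 323) is centred in the groove (295–352). Next I touch down and test the contact force.

Run:
```python
from h import *
X0=89.5
robot.move_linear(tcp(X0,47.5,34),ORI,speed=40)
robot.sleep(.2); f0=np.mean([robot.current_contact_force() for _ in range(5)],0); print('f0',f0)
print(robot.move_linear(tcp(X0,47.5,27.5),ORI,speed=8,f_stop=1.5))
robot.sleep(.2)
for i in range(3): print(np.array(robot.current_contact_force())-f0, robot.current_tcp_pos()[2]-tcp(0,0,0)[2]); robot.sleep(.02)
np.save('f0.npy',f0); print(robot.current_t())
```

```text
f0 [ 0.16323935  0.19912868 -0.56083291]
True
[-0.45084529 -0.0661004   3.89957348] 28.520213566056107
[4.43371834e-01 2.37041424e-03 3.26613710e+00] 28.48523990192485
[-0.29828917 -0.34459539  5.26086552] 28.455785325184458
9.15
```

Run:
```python
from h import *
f0=np.load('f0.npy'); z=28.8; x=89.5
def fz(): 
    v=[]
    for _ in range(6): v.append(np.array(robot.current_contact_force())-f0); robot.sleep(.01)
    return np.mean(v,0)
def log(): print(round(x,1),round(z,2),fz().round(2),np.round(robot.current_tcp_pos()[2]-tcp(0,0,0)[2],2),robot.current_t())
robot.move_linear(tcp(x,47.5,z),ORI,speed=5)
log()
for xt in (80,60,35,10,-15,-40,-65,-80,-91):
    f=fz()[2]; dz=np.clip(.12*(f-3),-.6,.6); z+=dz
    x=xt; robot.move_linear(tcp(x,47.5,z),ORI,speed=25); log()
```

```text
89.5 28.8 [-1.31 -0.47  2.79] 28.69 9.525
80 28.77 [-1.81 -0.88  2.88] 28.9 10.1583
60 28.81 [-1.66 -0.59  2.71] 28.89 11.2083
35 28.78 [-1.74 -0.52  2.7 ] 28.85 12.4583
10 28.76 [-1.45 -0.6   2.98] 28.82 13.7083
-15 28.79 [-1.26 -0.87  2.39] 28.87 14.9583
-40 28.76 [-1.49 -0.5   2.96] 28.83 16.2083
-65 28.76 [-1.51 -0.17  2.7 ] 28.82 17.4583
-80 28.76 [-1.61 -0.92  3.  ] 28.86 18.3083
-91 28.73 [-1.39 -0.45  0.61] 28.66 19.0
```

The draw is complete, with about 2.8 N held throughout and the tip running off at the near end. Next I lay the folder back, then look at the board.

Run:
```python
from h import *
robot.move_linear(tcp(-91,47.5,110),ORI,speed=120)
o=[np.pi,0,0.04]
robot.move_ptp([546,-252.4,70],o)
robot.move_linear([546,-252.4,12],o,speed=80)
print(robot.move_linear([546,-252.4,6.2],o,speed=12,f_stop=3),robot.current_tcp_pos())
robot.move_gripper(0.6)
robot.move_linear([546,-252.4,110],o,speed=150)
w=snap('wrist','w4.png')
robot.move_ptp([470,270,200],[np.pi,0,0]); robot.sleep(.2)
print(robot.current_qpos(),robot.current_t())
c=snap('wrist','w5.png'); print(c['eye'])
cv2.imwrite('pics/w45.png',np.hstack([cv2.resize(w['img'],(400,300)),cv2.resize(ortho(c,530,285,260,195,50,2),(400,300))]))
```

```text
False [ 545.89282832 -252.37424942    6.18007741]
[ 3.14073578e-01  2.58077331e-01  1.58303035e+00 -1.01777426e-04
  1.30077977e+00  1.88625395e+00] 26.3917
[548.90762341 269.37785991 364.61330875]
```

View pics/w45.png

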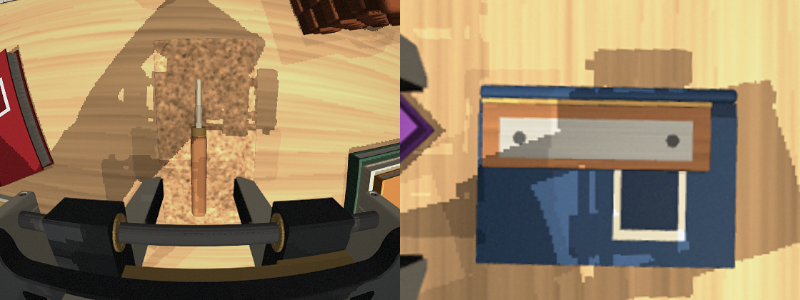

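The folder is back on the mat. The board lies on the blue book, with corners in the right half at about (482,100) to (711,170), and its brass edge is on the spine side. Next I fit its edges.

Run:
```python
from h import *
c=snap('wrist')
A=(530,285,260,195); s=4
o=ortho(c,*A,50,s); hsv=cv2.cvtColor(o,cv2.COLOR_BGR2HSV)
nb=~((hsv[...,0]>90)&(hsv[...,0]<135)&(hsv[...,1]>90))
k=s*260/400
def cols(u0,u1,v,step=12):
    up,lo=[],[]
    for u in range(int(u0*k),int(u1*k),step):
        col=nb[:,u]; a=b=int(v*k)
        while col[a-1]: a-=1
        while col[b+1]: b+=1
        up.append((u,a)); lo.append((u,b+1))
    return np.array(up),np.array(lo)
up,lo=cols(510,600,140)
up2,lo2=cols(520,700,140)
for n,e in(('up',up2),('lo',lo2)):
    W=np.array([o2w(p,*A,s) for p in e]); 
    p=np.polyfit(W[:,0],W[:,1],1); r=W[:,1]-np.polyval(p,W[:,0]); g=abs(r)<1.5
    p=np.polyfit(W[g,0],W[g,1],1); print(n,p,g.sum(),len(g),np.std(r[g]),'y at 540',np.polyval(p,540))
for v in(115,140,160):
    row=nb[int(v*k)]; a=b=int(600*k)
    while row[a-1]:a-=1
    while row[b+1]:b+=1
    print(v,o2w((a,v*k),*A,s),o2w((b+1,v*k),*A,s))
cv2.imwrite('pics/board.png',cv2.resize(o,(800,600)))
# book check: blue top outline at z=30
o3=ortho(c,*A,30,s);h3=cv2.cvtColor(o3,cv2.COLOR_BGR2HSV)
bm=((h3[...,0]>95)&(h3[...,0]<130)&(h3[...,1]>90)).astype(np.uint8)
q=max(cv2.findContours(cv2.morphologyEx(bm,cv2.MORPH_OPEN,np.ones((5,5))),0,1)[0],key=cv2.contourArea)[:,0]
R_=cv2.minAreaRect(np.array([o2w(p,*A,s) for p in q],np.float32));print(R_)
w=cv2.imread('pics/w4.png')
```

```text
Traceback (most recent call last):
IndexError: index 1326 is out of bounds for axis 1 with size 1040
```

Run:
```python
from h import *
c=snap('wrist')
A=(530,285,260,195); s=4
o=ortho(c,*A,50,s); hsv=cv2.cvtColor(o,cv2.COLOR_BGR2HSV)
nb=~((hsv[...,0]>90)&(hsv[...,0]<135)&(hsv[...,1]>90))
nb[hsv[...,2]<45]=False
k=s*260/400
def fit(n,e):
    W=np.array([o2w(p,*A,s) for p in e]); p=np.polyfit(W[:,0],W[:,1],1)
    for _ in range(3):
        r=W[:,1]-np.polyval(p,W[:,0]); g=abs(r)<=max(1,1.5*np.median(abs(r))); p=np.polyfit(W[g,0],W[g,1],1)
    print(n,p,g.sum(),len(g),'y at 540',np.polyval(p,540))
up,lo=[],[]
for u in range(int(92*k),int(300*k),12):
    col=(hsv[:,u,0]<30)&(hsv[:,u,1]>70)|~((hsv[:,u,0]>90)&(hsv[:,u,0]<135)&(hsv[:,u,1]>90))
    a=int(110*k); b=int(158*k)
    while col[a-1]: a-=1
    while col[b+1]: b+=1
    up.append((u,a)); lo.append((u,b+1))
fit('up',up);fit('lo',lo)
for v in(112,140,162):
    row=nb[int(v*k)]; a=int(90*k);b=int(303*k)
    while row[a-1]:a-=1
    while row[b+1]:b+=1
    print(v,o2w((a,v*k),*A,s),o2w((b+1,v*k),*A,s))
cv2.imwrite('pics/board.png',cv2.resize(o,(800,600)))
o3=ortho(c,*A,30,s);h3=cv2.cvtColor(o3,cv2.COLOR_BGR2HSV)
bm=((h3[...,0]>95)&(h3[...,0]<130)&(h3[...,1]>90)).astype(np.uint8)
q=max(cv2.findContours(cv2.morphologyEx(bm,cv2.MORPH_OPEN,np.ones((5,5))),0,1)[0],key=cv2.contourArea)[:,0]
print(cv2.minAreaRect(np.array([o2w(p,*A,s) for p in q],np.float32)))
```

```text
up [-1.98273204e-02  3.28682216e+02] 46 46 y at 540 317.97546253469005
lo [-2.01197076e-02  2.82598658e+02] 42 46 y at 540 271.7340156830038
112 [357.5 309.7] [603.  309.7]
140 [452.5 291.5] [602.5 291.5]
162 [452.25 277.2 ] [602.25 277.2 ]
((533.285400390625, 267.6612854003906), (123.02590942382812, 177.71507263183594), 89.11176300048828)
```

The board is centred at (527.4, 295.0) with yaw -0.02, which agrees with the blue book's pose. I'll re-measure the red book after the draw, then grasp the board.

Run:
```python
from h import *
robot.move_ptp([505,60,200],[np.pi,0,0.0]); robot.sleep(.2)
w=snap('wrist','w6.png')
A=(581,45.5,280,240); s=4
o=ortho(w,*A,30,s); cv2.imwrite('pics/red2.png',cv2.resize(o,(700,600)))
hsv=cv2.cvtColor(o,cv2.COLOR_BGR2HSV)
m=(((hsv[...,0]<8)|(hsv[...,0]>170))&(hsv[...,1]>150)&(hsv[...,2]>30)).astype(np.uint8)
m=cv2.morphologyEx(m,cv2.MORPH_CLOSE,np.ones((15,15)))
m=cv2.morphologyEx(m,cv2.MORPH_OPEN,np.ones((15,15)))
k=max(cv2.findContours(m,0,1)[0],key=cv2.contourArea)[:,0]
r=cv2.minAreaRect(np.array([o2w(p,*A,s) for p in k],np.float32)); print(r)
yb=-.02
robot.move_ptp([527.4,295,110],[np.pi,0,yb])
robot.move_gripper(1.0)
print(robot.move_linear([527.4,295,34],speed=70,f_stop=8),robot.current_tcp_pos())
robot.move_gripper(0.0)
print(robot.current_gripper_width()*93,robot.current_finger_force(),robot.current_t())
```

```text
((580.97705078125, 45.41082763671875), (179.17291259765625, 123.87796783447266), 19.349773406982422)
False [527.84265391 295.14891191  34.55098985]
44.74826596967828 29.99983549118042 31.475
```

The red book hasn't moved (581.0, 45.4, yaw 0.3377) and the board is gripped. Next I carry it over and lower it with a force stop. Contact at TCP z ≈ 34 means it's seated, and ≈ 36.5 means the lip is on the cover.

```bash
sed -i 's/^YAW=.*B=np.array(\[580.9,45.5\])/YAW=0.3375; B=np.array([581.0,45.4])/' h.py
python3 - <<'E'
from h import *
robot.move_linear([527.4,295,120],speed=120)
o=[np.pi,0,YAW]; P=book(.4,27)
robot.move_ptp([*P,110],o)
robot.move_linear([*P,42],o,speed=80); robot.sleep(.3)
f0=np.mean([robot.current_contact_force() for _ in range(5)],0); print(f0,robot.current_tcp_pos(),P)
c=snap('wrist','w7.png')
print(robot.move_linear([*P,33.4],o,speed=8,f_stop=2.5)); robot.sleep(.2)
print(robot.current_tcp_pos(),np.array(robot.current_contact_force())-f0,robot.current_ft_torque(),robot.current_t())
cc=snap('wrist','w8.png')
cv2.imwrite('pics/w78.png',np.hstack([cv2.resize(x['img'][40:290,150:420],None,fx=1.45,fy=1.45) for x in(c,cc)]))
E
```

```text
[-0.53373511  0.68834475 -2.69873586] [572.67788892  70.97327477  42.42339206] [572.4369467   71.00925845]
True
[572.37291913  71.00813675  33.978302  ] [ 0.55769809 -0.15518724  9.33443598] [-0.05138885  0.10762364 -0.00860452] 35.725
```

View pics/w78.png

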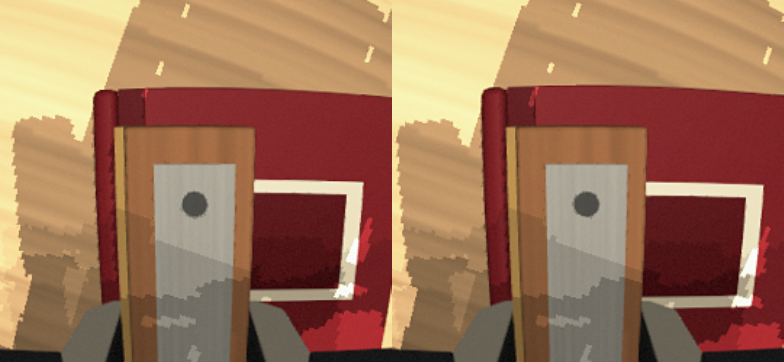

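Contact came at z 34.0, so the board is seated, with the brass edge over the groove (right panel, px 507–520) and parallel to the spine. Release, retreat and check.

Run:
```python
from h import *
robot.move_gripper(1.0)
p=np.array(robot.current_tcp_pos()); P=book(.4,27)
robot.move_linear([*P,120],speed=120)
robot.move_ptp([480,60,210],[np.pi,0,YAW]); robot.sleep(.3)
w=snap('wrist','w9.png'); d=snap('side'); s=snap('scene')
A=(581,45.5,260,230); o=ortho(w,*A,40,3,True)
# predicted board top outline (z=50) and lip line ends for comparison
v=w['img'].copy()
for x,y in((-75,4.5),(75,4.5),(75,49.5),(-75,49.5)): cv2.circle(v,tuple(int(round(t)) for t in proj(w,[*book(x,y),50],True)),3,(0,255,0),1)
for x,y in((-90,-62.5),(90,-62.5),(90,62.5),(-90,62.5)): cv2.circle(v,tuple(int(round(t)) for t in proj(w,[*book(x,y),30],True)),3,(255,255,0),1)
cv2.imwrite('pics/fin.png',np.hstack([cv2.resize(v[:330],(440,300)),cv2.resize(d['img'],(360,300))]))
print(robot.current_t())
```

```text
38.6083
```

View pics/fin.png

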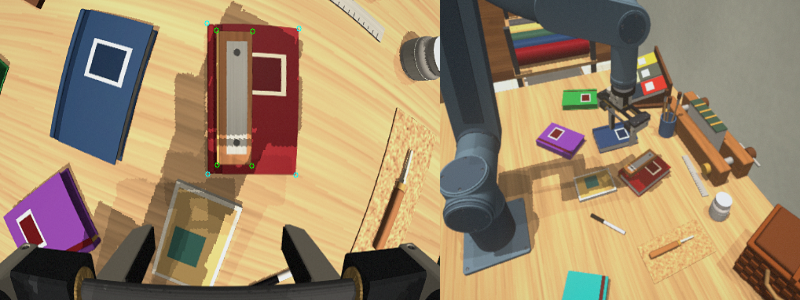

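The board's top corners match the predicted green marks at (217,31), (252,31), (252,166) and (217,165), and the red book matches its cyan marks. The folder is on the mat and everything else is where it was. Handing in.

```bash
python3 -c "
from bench import robot
print(robot.hand_in())"
```

```text
the job is handed in; nothing more can be done
None
```

The job is handed in at about 39 s of the 72 s allowed: the red book's joint was drawn end to end at about 2.8 N, the folder is back on the cork mat, and the pressing board sits on the red book with its lip in the groove; the verdict was not shown.

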